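# Tighten the filter housing's clutch cap to the first click

### The arm

A 6-joint arm with a two-finger parallel gripper is mounted at the origin on the work surface. World frame = base frame: x ahead of the robot, y to its left, z up, the work surface at z = 0. Lengths are in m, angles in rad, forces in N, time in s.
With the tool pointing down it reaches from about 0.425 to 0.95 m from the base axis. Payload 3.5 kg.
Tool frame: the origin (TCP) lies midway between the tips of the shut fingers; the grasp point (between the pads) lies 19 mm behind it (ctrl.hold_point_z is the distance from the TCP to the grasp point, in m); z points along the fingers, y is the line along which they close (so a half turn about z gives the same grasp; the last joint's range is limited). The gripper opens to 85 mm and grips with 20 to 120 N. Pads are 22 mm wide; open, the fingers measure 114 mm over their backs; the gripper's body (76 mm by 85 mm) begins 54 mm behind the grasp point. The pads swing forward as they close: fully open they stand 13 mm farther back than shut.
Start: joints at [-1.415, 0.286, 1.577, -0, 1.279, -0.15], TCP at [0.203, -0.644, 0.231] pointing down, gripper open.
Joint ranges: [-2.77, 2.77], [-0.9, 2.22], [0.21, 2.48], [-1.53, 4.67], [0.24, 2.81], [-2.84, 2.84]. Speed limits (rad/s): [2.79, 2.79, 3.14, 3.14, 3.14, 3.14].

### API

Orientations are given as a unit quaternion [x, y, z, w].
In Python, from plant import readout, cams, sign_off, ctrl gives the robot as it stands. The module is installed in compiled form; this text tells all that it offers.
- The arm moves only by the tool step_arm, never from a script. Its argument "increments" is a list of rows, each a list of 2 entries, a list of its own where there are three numbers: the shift along the world's x, y, z in mm, then the turn, a rotation vector about the world's x, y, z in rad. In form: [[[x, y, z], [rx, ry, rz]], ...]. A call has 1 to 8 rows; each row shifts and turns the commanded pose from where the row before left it; what a row does not reach is not made up. A row lasts 1/12 s, in which the tool goes at most 41.7 mm and 7.16 degrees, less where a joint would pass 70% of its speed; a pose out of reach is approached as far as the arm can. A call is refused whole if a number of a shift passes 41.7 or a number of a turn 0.125, either way. A call with a gripper value outside its range is refused whole. "fingers" is the opening, from -1 (shut) to 1 (fully open), set as the call begins (left out, the last holds). The fingers move at their own pace and stop on an object; "grip_force" is the grip in N (left out, the last holds). Time passes only in rows, so rows that do not move let the fingers close. It gives the time, the measured TCP pose, the force, the opening and the grip force at its end, in the units of the state.
- readout.get_state(): the state, without advancing time (a new reading comes with each control period).
- cams.read_camera(name): name is "scene" or "top"; returns the picture (420x560x3 uint8, red, green, blue); there is no depth.
- cams.get_calibration(name): a dict with "fx", "fy", "cx", "cy" (pixels), "eye" and "rotation" of the camera in the world. Camera axes: x right, y up, looking along -z (the intrinsics and any distortion apply to the point x, -y, -z); pixel columns grow to the right and rows downward; lengths in m; the calibration is good to about 2 mm. A picture is of the moment at which its call begins. get_calibration takes no time and is no camera call.
- sign_off(): hands the job in; it is judged then, once.
The state is a dict: "time": time; "qpos": joint angles; "dq": joint speeds; "joint_efforts": joint torques, N m; "eef_pos": TCP position; "tcp_rot": TCP orientation; "contact_force": force on the tool from outside, world axes, zero at the start; "wrist_torque": the same for the moment, N m; "opening": opening from 0.0 (shut) to 1.0 (fully open); "finger_force": force on a finger pad.
Only numpy, scipy, OpenCV 4.12 (cv2) and the standard library are available. Lean on these libraries where they do the work, as an engineer would, in place of code of your own. Each camera call takes 0.05 s, during which the arm holds its last target. There are 200 camera calls.

### The job

Three winged-cap filter housings stand on the lab bench beside the water purifier; the widest one has just had its cartridge changed. Take its cap by the black wing on top, turn it clockwise (seen from above) until it is home and its slip clutch clicks once, stop at that first click before a second one, and let go.

Things in the scene. Friction and masses are not known exactly. Their poses are not given: they have to be found in the camera images.
- wide_housing: The widest of three white filter housings, fixed to the bench: 110 mm diameter (126 at the foot), 130 mm high, then a grey ribbed cap (100 mm diameter, 20 mm thick) and a black wing. Origin: centre of the underside, z up; a small grey lug on its shoulder points along +x. The other two are slimmer (about 70 mm), 150 and 85 mm high to the cap, over 160 mm away; not for use.
- wing (a point): Grip point of the wide housing's wing, on the turning axis, 180 mm above the bench. The wing is an upright black plate 60 mm long (this point's x axis) and 12 mm thick (y) on a 55 mm white disc; its top is 14 mm above this point, the disc 24 mm below. A white dash marks the +x end of its top edge. Pinch its two faces from above and turn about the vertical.
- cap (a joint): Turn of the wide housing's grey ribbed cap, rad, growing clockwise seen from above. Starts between 0 and 0.45; home, against a hard stop, at 0.9, where the black lug on the cap's rim stands right over the grey lug of the body. Steady seal drag of 0.15 N m; it stays where left.
- clutch (a joint): Slip of the wing over the cap, rad, clockwise; 0 at the start (white dash towards the cap's black lug). They turn as one until the cap is home; then the wing stiffens to 0.34 N m at a slip near 0.1, tops the tooth at 0.225 (the click) and eases into a notch at 0.45 (it rests near 0.4). The second click is at 0.675. To the first notch the wing turns 1.35 - cap in all.

How it is judged:
By the outcome, as a careful person would: the job done as asked, in the order asked, and still so for the second after the job is handed in, with the robot touching nothing.
It also fails if it takes over 32 s, if anything falls off the work surface, if the arm or the gripper's body presses on something with over 40 N, if the wrist force passes 120 N, or if a joint passes its speed limit or range.

## Working session

There is one attempt and no reset: what is moved stays moved. The work goes in short steps, Python scripts to look and compute and a tool call to move; the robot and the scene stay as the last step left them, time stands still between calls to the robot, and variables do not carry over. Pictures are saved under pics/ and viewed, at most 10 in all, crops included, and the job is handed in when it is done.

Besides the shell and the picture viewer there is one more tool, called after ">>>" as a command line: name --argument value ..., lists and objects as JSON in quotes. step_arm: Moves the arm, as the interface text tells. Its arguments: {"type":"object","properties":{"increments":{"type":"array","items":{"type":"array"}},"fingers":{"type":"number"},"grip_force":{"type":"number"}},"required":["increments"]}

```bash
mkdir -p pics; cat > h.py <<'E'
from plant import readout, cams, sign_off, ctrl
import numpy as np, cv2
def snap(n,f,crop=None,s=1):
    im=cams.read_camera(n)[:,:,::-1]
    if crop: u0,v0,u1,v1=crop; im=im[v0:v1,u0:u1]
    cv2.imwrite('pics/'+f,cv2.resize(im,None,fx=s,fy=s,interpolation=cv2.INTER_CUBIC))
def pt(n,u,v,z):
    c=cams.get_calibration(n); d=np.array([(u-c['cx'])/c['fx'],-(v-c['cy'])/c['fy'],-1])
    d=np.array(c['rotation']).reshape(3,3)@d; e=np.array(c['eye']); return e+d*(z-e[2])/d[2]
def px(n,p):
    c=cams.get_calibration(n); q=np.array(c['rotation']).reshape(3,3).T@(np.array(p)-c['eye'])
    return c['cx']+c['fx']*q[0]/-q[2], c['cy']+c['fy']*q[1]/q[2]
E
python3 - <<'E'
from h import *
for n in('top','scene'): snap(n,n+'0.png'); print(cams.get_calibration(n))
print(readout.get_state(),ctrl.hold_point_z)
E
```

```text
{'fx': 528.5290944806657, 'fy': 528.5290944806657, 'cx': 283.4612424588427, 'cy': 202.53471489447062, 'eye': array([0.35703539, 0.02476115, 1.05713709]), 'rotation': array([-0.07099792,  0.08294633,  0.75078617, -0.65145938])}
{'fx': 508.91191377312816, 'fy': 508.91191377312816, 'cx': 277.3025215492502, 'cy': 200.4342708989415, 'eye': array([ 1.14755693, -0.02664383,  1.03008712]), 'rotation': array([0.2058808 , 0.18691096, 0.65917984, 0.698684  ])}
{'time': 0.1, 'qpos': array([-1.41499852e+00,  2.87105324e-01,  1.57804244e+00, -4.23148022e-05,
        1.27858436e+00, -1.50019498e-01]), 'dq': array([ 0.0008043 , -0.00271582, -0.00451071, -0.00019079, -0.00099911,
       -0.00076692]), 'joint_efforts': array([ 3.73986113e-04, -4.07297802e+01, -2.93700296e+01, -1.45749564e-04,
        3.42087973e-03, -9.00919872e-06]), 'eef_pos': array([ 0.20313643, -0.64308341,  0.23006025]), 'tcp_rot': array([ 9.88330735e-01,  1.52319444e-01, -2.33445196e-05, -1.06966983e-03]), 'contact_force': array([ 0.22096118,  0.36315621, -0.22049612]), 'wrist_torque': array([ 0.03560771, -0.00750353,  0.02495832]), 'finger_force': 0.0, 'opening': 0.9984689335143373} 0.0187
```

View pics/top0.png

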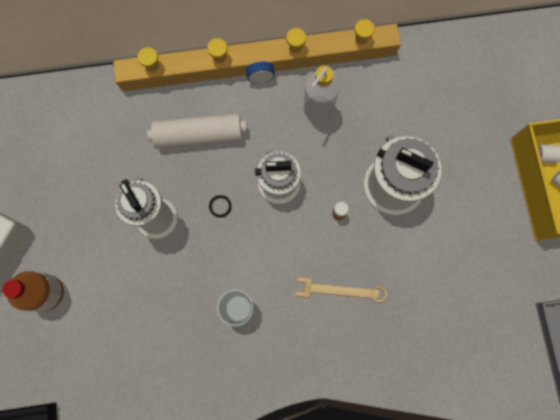

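View pics/scene0.png

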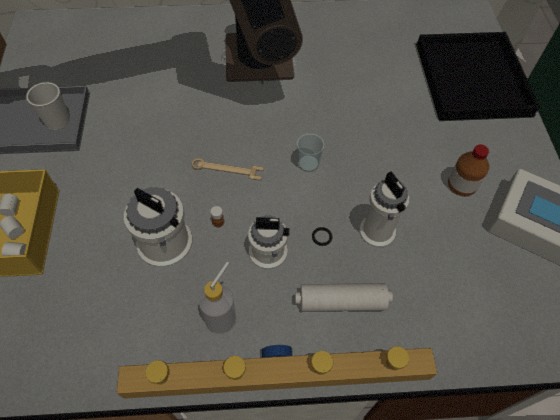

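The wide housing is at top (408,167) and scene (155,210). The rotation is a quaternion, so I'll fix the helper and zoom in.

```bash
sed -i "s/np.array(c\['rotation'\]).reshape(3,3)/R.from_quat(c['rotation']).as_matrix()/; s/^import numpy.*/&\nfrom scipy.spatial.transform import Rotation as R/" h.py
python3 - <<'E'
from h import *
print(cams.get_calibration('top').keys())
snap('top','t1.png',(350,115,460,225),5.4)
snap('scene','s1.png',(110,170,220,280),5.4)
p=pt('top',414,160,.194);print(p,px('scene',p), pt('scene',149,200,.194))
E
```

```text
dict_keys(['fx', 'fy', 'cx', 'cy', 'eye', 'rotation'])
[ 0.58905012 -0.23428867  0.194     ] (np.float64(149.55923268152088), np.float64(192.60672127061434)) [ 0.60620352 -0.2341288   0.194     ]
```

View pics/t1.png

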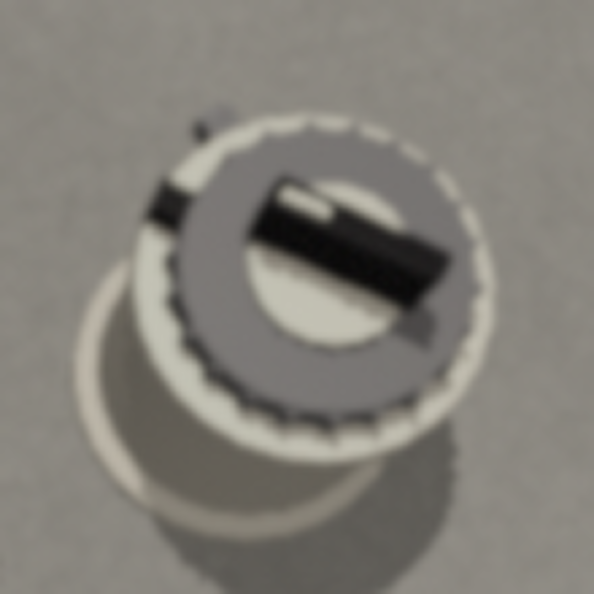

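View pics/s1.png

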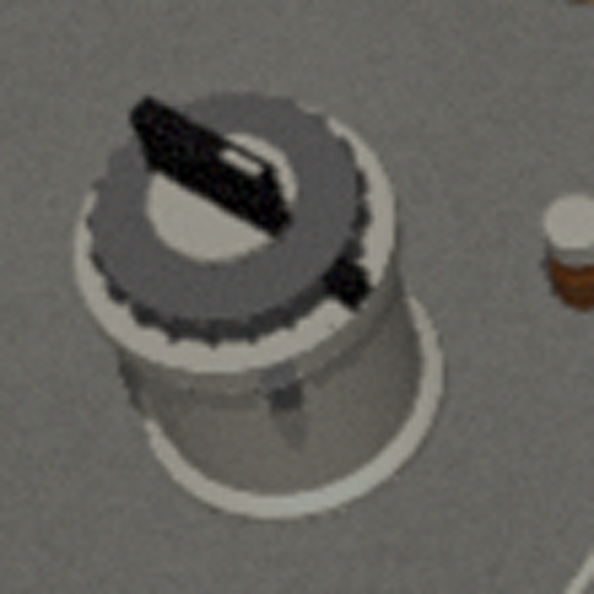

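Both crops show the wing running from upper left to lower right in the top view. The white dash is at the upper-left end (top crop 305,202; scene crop 242,160), and the black lug is at top crop (168,205) and scene crop (348,280). The grey body lug is at top crop (212,122) and scene crop (285,390).

```bash
python3 - <<'E'
from h import *
T=lambda u,v,z:pt('top',350+u/5.4-.5,115+v/5.4-.5,z)
S=lambda u,v,z:pt('scene',110+u/5.4-.5,170+v/5.4-.5,z)
print('disc',T(333,263,.156),S(222,197,.156)); print('shoulder',T(313,288,.13),S(234,235,.13))
c=(T(333,263,.156)+S(222,197,.156))/2
for n,a,z in(('dash',T(305,202,.194),.194),('dashS',S(242,160,.194),0),('lug',T(168,205,.14),0),('lugS',S(350,275,.14),0),('body',T(212,120,.12),0),('bodyS',S(285,392,.118),0),('far',T(435,262,.194),0),('farS',S(148,103,.194),0)):
    d=a-c; print(n,a,np.hypot(*d[:2]),np.arctan2(d[1],d[0]))
E
```

```text
disc [ 0.59414009 -0.23955461  0.156     ] [ 0.5960956  -0.23929294  0.156     ]
shoulder [ 0.59328733 -0.2387903   0.13      ] [ 0.59701377 -0.23986339  0.13      ]
dash [ 0.60516093 -0.22351168  0.194     ] 0.01881644109459366 1.007779531918876
dashS [ 0.60475508 -0.22400521  0.194     ] 0.01818264322667886 1.0121675065370233
lug [ 0.6261299  -0.19320139  0.14      ] 0.055661988895064414 0.9798469530261986
lugS [ 0.62296993 -0.19321977  0.14      ] 0.05394950958834096 1.0283156019149868
body [ 0.66015667 -0.21859407  0.12      ] 0.06829294467008078 0.30994401379609093
bodyS [ 0.65915828 -0.21910358  0.118     ] 0.06718696149961789 0.3072541888676735
far [ 0.57993982 -0.26031267  0.194     ] 0.025820891725810133 -2.199157250565255
farS [ 0.5781805  -0.25973411  0.194     ] 0.02644585102994903 -2.2658851328903005
```

Both cameras agree to about 2 mm:

| Quantity | Value |
|---|---|
| Axis | (0.595, -0.239) |
| Wing angle | about 1.0 rad |
| Body lug angle | about 0.31 rad |
| Cap joint | about 0.2 rad |
| Wing turn to first notch | about 1.15 rad |

Moving above it now.

>>> step_arm --increments '[[[16,17,1],[0,0,0.029]],[[16,17,1],[0,0,0.029]],[[16,17,1],[0,0,0.029]],[[16,17,1],[0,0,0.029]],[[16,17,1],[0,0,0.029]],[[16,17,1],[0,0,0.029]],[[16,17,1],[0,0,0.029]],[[16,17,1],[0,0,0.029]]]' --fingers 1

```text
time: 0.87
eef_pos: [0.3318, -0.5066, 0.2391]
tcp_rot: [0.964, 0.266, -0.0, -0.0]
contact_force: [0.4, 0.8, 0.1]
opening: 1.0
finger_force: 0.0
```

>>> step_arm --increments '[[[16,17,0],[0,0,0.029]],[[16,17,0],[0,0,0.029]],[[16,17,0],[0,0,0.029]],[[16,17,0],[0,0,0.029]],[[16,17,0],[0,0,0.029]],[[16,17,0],[0,0,0.029]],[[16,17,0],[0,0,0.029]],[[16,17,0],[0,0,0.029]]]'

```text
time: 1.53
eef_pos: [0.4598, -0.3706, 0.2391]
tcp_rot: [0.927, 0.376, -0.0, -0.0]
contact_force: [0.5, 0.2, -0.0]
opening: 1.001
finger_force: 0.0
```

>>> step_arm --increments '[[[16,17,0],[0,0,0.029]],[[16,17,0],[0,0,0.029]],[[16,17,0],[0,0,0.029]],[[16,17,0],[0,0,0.029]],[[16,17,0],[0,0,0.029]],[[16,17,0],[0,0,0.029]],[[16,17,0],[0,0,0.029]],[[0,0,0],[0,0,0]]]'

```text
time: 2.2
eef_pos: [0.5732, -0.2496, 0.239]
tcp_rot: [0.883, 0.469, 0.001, -0.0]
contact_force: [0.7, 0.1, 0.3]
opening: 0.996
finger_force: 0.0
```

>>> step_arm --increments '[[[11,5,0],[0,0,0.012]],[[11,5,0],[0,0,0.012]],[[0,0,-10],[0,0,0]],[[0,0,-10],[0,0,0]],[[0,0,0],[0,0,0]]]'

```text
time: 2.62
eef_pos: [0.5915, -0.2423, 0.2154]
tcp_rot: [0.879, 0.478, -0.002, -0.003]
contact_force: [-0.7, 0.7, -1.1]
opening: 1.003
finger_force: 0.0
```

```bash
python3 - <<'E'
from h import *
a=cams.read_camera('top')[85:225,340:480,::-1]; b=cams.read_camera('scene')[130:270,80:220,::-1]
cv2.imwrite('pics/c2.png',cv2.resize(np.hstack([a,b]),None,fx=2.85,fy=2.85,interpolation=cv2.INTER_CUBIC))
print(readout.get_state()['eef_pos'],readout.get_state()['tcp_rot'])
E
```

```text
[ 0.59212394 -0.24283102  0.21749947] [ 0.87858168  0.47758932 -0.00091187 -0.00135718]
```

View pics/c2.png

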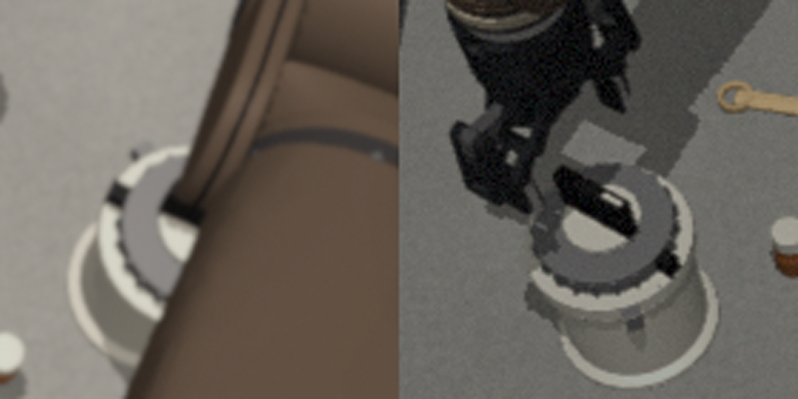

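The fingers straddle the wing with tips at about (525,205) and (620,105) in the right-hand crop, with the wing between and below at (598,200). I'll nudge and descend.

>>> step_arm --increments '[[[1.5,1.5,-8],[0,0,0]],[[1.5,1.5,-9],[0,0,0]],[[0,0,-9],[0,0,0]],[[0,0,-9],[0,0,0]],[[0,0,-9],[0,0,0]],[[0,0,-9],[0,0,0]],[[0,0,0],[0,0,0]],[[0,0,0],[0,0,0]]]'

```text
time: 3.38
eef_pos: [0.5958, -0.2394, 0.1652]
tcp_rot: [0.878, 0.478, -0.0, -0.001]
contact_force: [1.0, -0.1, 0.3]
opening: 1.002
finger_force: 0.0
```

>>> step_arm --increments '[[[0,0,0],[0,0,0]],[[0,0,0],[0,0,0]],[[0,0,0],[0,0,0]],[[0,0,0],[0,0,0]],[[0,0,0],[0,0,0]],[[0,0,0],[0,0,0]]]' --fingers -0.5 --grip_force 20

```text
time: 3.88
eef_pos: [0.5963, -0.2397, 0.1666]
tcp_rot: [0.878, 0.478, 0.0, 0.0]
contact_force: [-0.4, 0.7, -0.2]
opening: 0.25
finger_force: 0.0
```

>>> step_arm --increments '[[[0,0,-2],[0,0,0]],[[0,0,0],[0,0,0]],[[0,0,0],[0,0,0]],[[0,0,0],[0,0,0]],[[0,0,0],[0,0,0]],[[0,0,0],[0,0,0]]]' --fingers -1 --grip_force 20

```text
time: 4.38
eef_pos: [0.5947, -0.2386, 0.1654]
tcp_rot: [0.878, 0.478, -0.001, -0.002]
contact_force: [-6.0, 4.1, 6.7]
opening: 0.135
finger_force: 20.2
```

```bash
python3 - <<'E'
from h import *
s=readout.get_state();print(s['contact_force'],s['wrist_torque'],s['opening'],s['eef_pos'],s['finger_force'])
E
```

```text
[-6.01014738  4.05111145  6.66664989] [ 0.59799777  1.10410124 -0.0840287 ] 0.13546089512530476 [ 0.59472108 -0.23857202  0.16535993] 20.160760581493378
```

>>> step_arm --increments '[[[-1,0.6,0.5],[0,0,0]],[[0,0,0],[0,0,0]],[[0,0,0],[0,0,0]]]' --grip_force 70

```text
time: 4.63
eef_pos: [0.5947, -0.2386, 0.1655]
tcp_rot: [0.878, 0.478, -0.001, -0.001]
contact_force: [-4.5, 1.6, 5.9]
opening: 0.127
finger_force: 70.7
```

```bash
cat > st.py <<'E'
from h import *
s=readout.get_state();y=2*np.arctan2(s['tcp_rot'][1],s['tcp_rot'][0])
print(s['time'],'F',s['contact_force'].round(1),'M',s['wrist_torque'].round(2),'op',round(s['opening'],3),s['eef_pos'].round(4),round(s['finger_force'],1),'yaw',round(y,3),'q',s['qpos'].round(2))
E
python3 st.py
```

```text
4.6333 F [-4.5  1.6  5.9] M [ 0.52  0.81 -0.06] op 0.127 [ 0.5947 -0.2386  0.1655] 70.7 yaw 0.997 q [-0.54  0.27  1.72  0.    1.15  0.03]
```

>>> step_arm --increments '[[[0,0,0],[0,0,-0.05]],[[0,0,0],[0,0,-0.05]],[[0,0,0],[0,0,-0.05]],[[0,0,0],[0,0,-0.05]],[[0,0,0],[0,0,-0.05]],[[0,0,0],[0,0,-0.05]],[[0,0,0],[0,0,-0.05]],[[0,0,0],[0,0,-0.05]]]'

```text
time: 5.3
eef_pos: [0.5949, -0.2387, 0.1655]
tcp_rot: [0.956, 0.293, -0.001, -0.001]
contact_force: [-4.1, 2.3, 6.0]
opening: 0.129
finger_force: 70.6
```

```bash
python3 st.py
```

```text
5.3 F [-4.1  2.3  6. ] M [0.49 0.77 0.2 ] op 0.129 [ 0.5949 -0.2387  0.1655] 70.6 yaw 0.595 q [-0.54  0.27  1.72 -0.    1.15  0.44]
```

>>> step_arm --increments '[[[0,0,0],[0,0,-0.04]],[[0,0,0],[0,0,-0.04]],[[0,0,0],[0,0,-0.04]],[[0,0,0],[0,0,-0.04]],[[0,0,0],[0,0,-0.04]],[[0,0,0],[0,0,0]]]'

```text
time: 5.8
eef_pos: [0.595, -0.2389, 0.1655]
tcp_rot: [0.98, 0.197, -0.001, -0.0]
contact_force: [-3.7, 1.7, 5.3]
opening: 0.127
finger_force: 70.6
```

```bash
python3 st.py
```

```text
5.8 F [-3.7  1.7  5.3] M [ 0.35  0.66 -0.07] op 0.127 [ 0.595  -0.2389  0.1655] 70.6 yaw 0.396 q [-0.54  0.27  1.72 -0.    1.15  0.64]
```

>>> step_arm --increments '[[[0,0,0],[0,0,-0.04]],[[0,0,0],[0,0,0]]]'

```text
time: 5.97
eef_pos: [0.595, -0.2389, 0.1655]
tcp_rot: [0.984, 0.177, -0.001, -0.0]
contact_force: [-4.1, 1.8, 5.4]
opening: 0.127
finger_force: 70.7
```

```bash
python3 st.py
```

```text
5.9667 F [-4.1  1.8  5.4] M [ 0.38  0.66 -0.08] op 0.127 [ 0.595  -0.2389  0.1655] 70.7 yaw 0.356 q [-0.54  0.27  1.72 -0.    1.15  0.68]
```

>>> step_arm --increments '[[[0,0,0],[0,0,-0.04]],[[0,0,0],[0,0,0]]]'

```text
time: 6.13
eef_pos: [0.595, -0.2389, 0.1655]
tcp_rot: [0.988, 0.157, -0.0, -0.0]
contact_force: [-4.1, 0.9, 5.5]
opening: 0.125
finger_force: 70.7
```

```bash
python3 st.py
```

```text
6.1333 F [-4.1  0.9  5.5] M [ 0.42  0.61 -0.06] op 0.125 [ 0.595  -0.2389  0.1655] 70.7 yaw 0.316 q [-0.54  0.27  1.72 -0.    1.15  0.72]
```

>>> step_arm --increments '[[[0,0,0],[0,0,-0.04]],[[0,0,0],[0,0,0]]]'

```text
time: 6.3
eef_pos: [0.595, -0.2389, 0.1655]
tcp_rot: [0.991, 0.137, -0.0, -0.0]
contact_force: [-3.3, 2.9, 5.3]
opening: 0.13
finger_force: 70.6
```

```bash
python3 st.py
```

```text
6.3 F [-3.3  2.9  5.3] M [ 0.38  0.62 -0.01] op 0.13 [ 0.595  -0.2389  0.1655] 70.6 yaw 0.276 q [-0.54  0.27  1.72 -0.    1.15  0.76]
```

>>> step_arm --increments '[[[0,0,0],[0,0,-0.04]],[[0,0,0],[0,0,0]]]'

```text
time: 6.47
eef_pos: [0.595, -0.239, 0.1655]
tcp_rot: [0.993, 0.118, -0.0, -0.0]
contact_force: [-3.8, 2.1, 5.0]
opening: 0.125
finger_force: 70.6
```

```bash
python3 st.py
```

```text
6.4667 F [-3.8  2.1  5. ] M [0.33 0.57 0.02] op 0.125 [ 0.595  -0.239   0.1655] 70.6 yaw 0.236 q [-0.54  0.27  1.72 -0.    1.15  0.79]
```

```bash
python3 - <<'E'
from h import *
snap('scene','s3.png',(100,150,220,270),5)
E
python3 st.py
```

```text
6.5167 F [-3.9  2.4  4.6] M [0.42 0.6  0.06] op 0.128 [ 0.595  -0.239   0.1655] 70.6 yaw 0.237 q [-0.54  0.27  1.72 -0.    1.15  0.79]
```

View pics/s3.png

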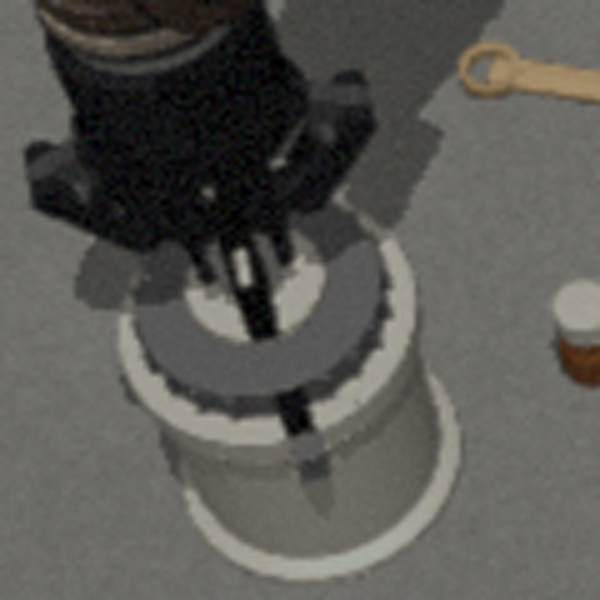

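The wing is held, and the black lug (298,415) is almost over the grey lug (313,455). I'll compute the two angles.

```bash
python3 - <<'E'
from h import *
c=np.array([.5955,-.2392])
for n,u,v,z in(('lug',297,413,.14),('body',313,463,.118),('dash',243,265,.194),('wingend',265,338,.16)):
    d=pt('scene',100+u/5-.5,150+v/5-.5,z)[:2]-c; print(n,np.hypot(*d),np.arctan2(d[1],d[0]))
E
```

```text
lug 0.05524291885577741 0.30787675712315943
body 0.0666461781508375 0.3007247693903928
dash 0.016783858520111945 0.225751810160452
wingend 0.029967953510346916 0.21642589671345805
```

The cap is home and slip is about 0.08. Click should come at a yaw near 0.08, so I'm stepping through it.

>>> step_arm --increments '[[[0,0,0],[0,0,-0.04]],[[0,0,0],[0,0,-0.04]],[[0,0,0],[0,0,0]]]'

```text
time: 6.77
eef_pos: [0.595, -0.239, 0.1655]
tcp_rot: [0.997, 0.078, -0.0, -0.0]
contact_force: [-4.1, 1.6, 4.7]
opening: 0.127
finger_force: 70.6
```

```bash
python3 st.py
```

```text
6.7667 F [-4.1  1.6  4.7] M [0.36 0.58 0.1 ] op 0.127 [ 0.595  -0.239   0.1655] 70.6 yaw 0.156 q [-0.54  0.27  1.72 -0.    1.15  0.87]
```

>>> step_arm --increments '[[[0,0,0],[0,0,-0.04]],[[0,0,0],[0,0,-0.04]],[[0,0,0],[0,0,0]]]'

```text
time: 7.02
eef_pos: [0.5951, -0.2391, 0.1656]
tcp_rot: [0.999, 0.038, -0.0, -0.0]
contact_force: [-4.2, 2.2, 5.2]
opening: 0.126
finger_force: 70.7
```

```bash
python3 st.py
```

```text
7.0167 F [-4.2  2.2  5.2] M [ 0.36  0.67 -0.1 ] op 0.126 [ 0.5951 -0.2391  0.1656] 70.7 yaw 0.076 q [-0.54  0.27  1.72 -0.    1.15  0.96]
```

>>> step_arm --increments '[[[0,0,0],[0,0,-0.04]],[[0,0,0],[0,0,-0.03]],[[0,0,0],[0,0,0]]]'

```text
time: 7.27
eef_pos: [0.595, -0.2392, 0.1655]
tcp_rot: [1.0, 0.003, -0.0, -0.0]
contact_force: [-3.4, 1.1, 6.2]
opening: 0.128
finger_force: 70.7
```

```bash
python3 st.py
```

```text
7.2667 F [-3.4  1.1  6.2] M [ 0.31  0.68 -0.14] op 0.128 [ 0.595  -0.2392  0.1655] 70.7 yaw 0.006 q [-0.54  0.27  1.72 -0.    1.15  1.03]
```

>>> step_arm --increments '[[[0,0,0],[0,0,-0.04]],[[0,0,0],[0,0,-0.03]],[[0,0,0],[0,0,0]]]'

```text
time: 7.52
eef_pos: [0.5951, -0.2392, 0.1656]
tcp_rot: [0.999, -0.032, -0.0, 0.0]
contact_force: [-3.9, 1.1, 4.7]
opening: 0.127
finger_force: 70.7
```

```bash
python3 st.py
```

```text
7.5167 F [-3.9  1.1  4.7] M [ 0.31  0.66 -0.13] op 0.127 [ 0.5951 -0.2392  0.1656] 70.7 yaw -0.064 q [-0.54  0.27  1.72 -0.    1.15  1.1 ]
```

The torque peaked near yaw 0.15 and then dropped, which is the click. Slip is now about 0.37, so I'm releasing and retreating upward.

>>> step_arm --increments '[[[0,0,0],[0,0,0]],[[0,0,0],[0,0,0]],[[0,0,0],[0,0,0]],[[0,0,0],[0,0,0]],[[0,0,0],[0,0,0]],[[0,0,0],[0,0,0]]]' --fingers 0.2 --grip_force 20

```text
time: 8.02
eef_pos: [0.5953, -0.2391, 0.1646]
tcp_rot: [1.0, -0.032, 0.0, -0.0]
contact_force: [-1.3, -0.7, 0.1]
opening: 0.598
finger_force: 0.0
```

>>> step_arm --increments '[[[0,0,8],[0,0,0]],[[0,0,12],[0,0,0]],[[0,0,15],[0,0,0]],[[0,0,15],[0,0,0]],[[0,0,15],[0,0,0]],[[0,0,15],[0,0,0]],[[0,0,10],[0,0,0]],[[0,0,0],[0,0,0]]]'

```text
time: 8.68
eef_pos: [0.5967, -0.2399, 0.2596]
tcp_rot: [0.999, -0.032, 0.003, 0.002]
contact_force: [0.2, -0.6, 0.2]
opening: 0.6
finger_force: 0.0
```

>>> step_arm --increments '[[[-16,-17,0],[0,0,0]],[[-16,-17,0],[0,0,0]],[[-16,-17,0],[0,0,0]],[[-16,-17,0],[0,0,0]],[[-16,-17,0],[0,0,0]],[[-16,-17,0],[0,0,0]],[[-16,-17,0],[0,0,0]],[[0,0,0],[0,0,0]]]'

```text
time: 9.35
eef_pos: [0.4807, -0.3605, 0.2542]
tcp_rot: [0.999, -0.033, -0.001, 0.0]
contact_force: [-0.1, 0.5, 0.8]
opening: 0.597
finger_force: 0.0
```

```bash
python3 - <<'E'
from h import *
snap('scene','s4.png',(110,170,220,280),5.4)
E
python3 st.py
```

```text
9.4 F [0.8 0.4 0.4] M [0.05 0.04 0.03] op 0.601 [ 0.4819 -0.3592  0.2543] 0.0 yaw -0.066 q [-0.81  0.11  1.74 -0.    1.29  0.83]
```

View pics/s4.png

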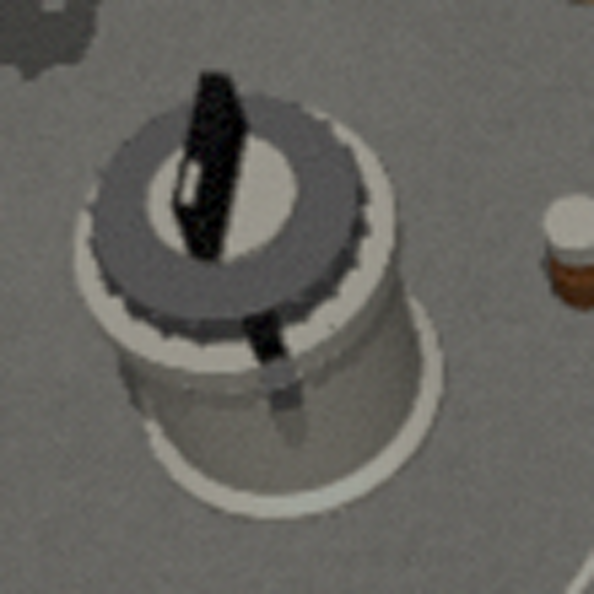

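The black lug (266,340) sits right over the grey lug (285,392), and the wing has turned past it with its dash at (190,183). I'll check the slip angle.

```bash
python3 - <<'E'
from h import *
c=np.array([.5955,-.2392])
for n,u,v,z in(('lug',265,338,.14),('body',285,394,.118),('dash',190,183,.194),('end',208,258,.158)):
    d=pt('scene',110+u/5.4-.5,170+v/5.4-.5,z)[:2]-c; print(n,np.hypot(*d),np.arctan2(d[1],d[0]))
E
```

```text
lug 0.05500043984010494 0.29698362519374677
body 0.06757250923398647 0.30274125091409726
dash 0.018228561157475367 -0.1461966279939264
end 0.0281338178727481 -0.10123573321743803
```

The slip is about 0.4, so the wing rests in the first notch. The cap is home and nothing touches it.

```bash
python3 -c "
from plant import sign_off; print(sign_off())"
```

```text
the job is handed in; nothing more can be done
None
```

The wide housing's cap is home (black lug over grey lug), its wing was turned through one click and rests in the first notch at a measured slip of about 0.4 rad, and the gripper has let go and backed clear; the job was handed in at about 9.4 s.

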